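# Free the bottle crate from its ratchet clamp

### The arm

A 7-joint arm with a two-finger parallel gripper is mounted at the origin on the work surface. World frame = base frame: x ahead of the robot, y to its left, z up, the work surface at z = 0. Lengths are in m, angles in rad, forces in N, time in s.
With the tool pointing down it reaches from about 0.4 to 0.875 m from the base axis. Payload 6.5 kg.
Tool frame: the origin (TCP) lies between the finger pads; the fingertips stand 19 mm ahead of it and the grasp point (between the pads) is the TCP (tip_extent is the distance from the TCP to the fingertips, in m); z points along the fingers, y is the line along which they close (so a half turn about z gives the same grasp; the last joint's range is limited). The gripper opens to 85 mm and grips with 20 to 120 N. Pads are 22 mm wide; open, the fingers measure 114 mm over their backs; the gripper's body (76 mm by 85 mm) begins 54 mm behind the grasp point. The pads swing forward as they close: fully open they stand 13 mm farther back than shut.
Start: joints at [-1.305, 0.536, -0.004, 1.538, 0.003, 1.067, -0.071], TCP at [0.212, 0.615, 0.25] pointing down, gripper open.
Joint ranges: [-2.7, 2.7], [-0.37, 2.16], [-1.27, 1.26], [0.24, 2.4], [-1.31, 4.45], [0.19, 1.91], [-2.76, 2.76]. Speed limits (rad/s): [2.39, 2.39, 3.14, 3.14, 3.14, 3.14, 3.14].

### API

Orientations are given as a unit quaternion [x, y, z, w].
In Python, from cell import * gives the robot as it stands. The module is installed in compiled form; this text tells all that it offers.
- The arm moves only by the tool servo_tool, never from a script. Its argument "steps" is a list that holds one entry, the list of rows, each a list of 7 numbers: the turn, a rotation vector about the world's x, y, z in degrees, then the shift along the world's x, y, z in cm, then the gripper command: -1 is fully open, 1 is shut, values between are in proportion. In form: [[[wx, wy, wz, tx, ty, tz, grip], ...]]. A call has 1 to 10 rows; each row shifts and turns the commanded pose from where the row before left it; what a row does not reach is not made up. A row lasts 1/12 s, in which the tool goes at most 41.7 mm and 7.16 degrees, less where a joint would pass 70% of its speed; a pose out of reach is approached as far as the arm can. A call with a gripper value outside its range is refused whole. The fingers move at their own pace and stop on an object; "grip_force" is the grip in N (left out, the last holds). Time passes only in rows, so rows that do not move let the fingers close. It gives the time, the measured TCP pose, the force, the opening and the grip force at its end, in the units of the state.
- state(): the state, without advancing time (a new reading comes with each control period).
- capture(name): name is "scene" or "top"; returns the picture (400x640x3 uint8, red, green, blue); there is no depth.
- camera_model(name): a dict with "fx", "fy", "cx", "cy" (pixels), "dist_coeffs" ([k1, k2, p1, p2, k3] as OpenCV has them; the pictures are not rectified), "origin" and "attitude" of the camera in the world. Camera axes: x right, y down, z forward; pixel columns grow to the right and rows downward; lengths in m; the calibration is good to about 2 mm. A picture is of the moment at which its call begins. camera_model takes no time and is no camera call.
- close_job(): hands the job in; it is judged then, once.
The state is a dict: "time_s": time; "joint_positions": joint angles; "joint_vel": joint speeds; "tau": joint torques, N m; "tcp_pos": TCP position; "ee_rot": TCP orientation; "force": force on the tool from outside, world axes, zero at the start; "moment": the same for the moment, N m; "gripper_width": finger opening in m; "gripper_force": force on a finger pad.
Only numpy, scipy, OpenCV 4.12 (cv2) and the standard library are available. Lean on these libraries where they do the work, as an engineer would, in place of code of your own. Each camera call takes 0.05 s, during which the arm holds its last target. There are 200 camera calls.

### The job

The crate of small bottles is due out: release the ratchet clamp that grips it. Lift that clamp's pawl well clear of the teeth so that it stays up, then draw its toothed bar fully back by the pull post, so that the pusher plate leaves the crate. Do not shift or tip the crate, leave the other clamp with the cardboard carton locked as it is, and let go at the end.

Things in the scene. Friction and masses are not known exactly. Their poses are not given: they have to be found in the camera images.
- crate_clamp_disc (a point): Centre of the upright black thumb disc (32 mm across, 16 mm thick) on the pawl of the clamp gripping the bottle crate; 90 mm above the bench with the pawl down. Its flat faces look along the clamp's x: pinch them from above, closing along x; it may turn between the fingers. The 10 mm wide pawl arm slopes down to the pivot. Below the disc the guide rails and teeth reach 44 mm.
- crate_clamp_pivot (a point): On the same pawl's level pivot pin, 50 mm above the bench. Axes are the clamp's: x along the pin, z up, y along the bar, the way it is withdrawn (robot's left; yaw varies up to 6 deg). With the pawl down the disc's centre is at y -80, z +40 mm from here; lifting swings it up and towards +y on an 89 mm arc round this pin. Pivot cheeks reach 61 mm above the bench.
- crate_clamp_post (a point): Grip point on the axis of the upright round black pull post at the outer (+y) end of the same clamp's toothed bar, 90 mm above the bench. The post is 22 mm in diameter, from 33 to 111 mm above the bench; pinch it from above at any yaw. It moves with the bar; axes are the clamp's, the bar draws back along +y. At the start it stands 65 mm from the pivot in y.
- crate_clamp_pawl (a joint): Lift of that pawl in rad: 0 down in the teeth, grows as its disc is lifted, 1.2 at its upper stop. Its foot is out of the teeth from about 0.2 rad; lift it to 0.5 rad or more to be well clear. The pivot is stiff (about 3 N at the disc): the pawl stays where it is left.
- crate_clamp_bar (a joint): Withdrawal of the toothed bar of that clamp in m: 0 to 0.003 at the start, 0.085 drawn fully back against its stop. With the pawl down the bar goes no farther than about 0.006; with the pawl clear it slides at about 2 to 3 N and stays where it is left. Its steel pusher plate (70 mm wide, 86 mm high) starts 3 to 6 mm off the crate.
- crate_centre (a point): Centre of the blue plastic crate with six small amber bottles, 60 mm above its underside. The crate is 90 mm by 130 mm (the long side along the clamp's y), loose, 125 mm high over the caps. It stands on the clamp's 6 mm base plate between the fixed stop and the pusher plate. Must stay put.
- carton_clamp_pawl (a joint): Pawl of the other, identical clamp, which grips a brown cardboard carton (85 x 130 x 100 mm). The two clamps lie side by side, one about 180 mm behind the other, in either order. 0 is down in the teeth. Leave it alone.
- carton_clamp_bar (a joint): Toothed bar of the carton's clamp (m withdrawn, locked by its pawl). Leave it alone.
There are look-alikes about, which are no part of the job. Leave any purple look-alike of the part that bears crate_centre alone.

How it is judged:
On the way, in this order (a step that is already met when the one before it is completed fails the run):
1. the crate clamp's pawl is lifted clear of the teeth while its bar is still in (value of joint crate_clamp_pawl above 0.3 rad and value of joint crate_clamp_bar below 0.02 m), for 0.2 s.
2. the bar is drawn back past the lifted pawl (value of joint crate_clamp_bar above 0.07 m and value of joint crate_clamp_pawl above 0.2 rad), for 0.2 s.
At the end, for the whole second after the job is handed in: The crate clamp's bar is drawn back to within 15 mm of its stop (0.070 m or more) and at rest, its pawl still clear of the teeth (above 0.2 rad), the crate upright within 20 mm of where it stood, and the carton's clamp still locked (pawl below 0.15 rad, bar below 0.015 m) (all of step 2 and velocity of joint crate_clamp_bar between -0.01 and 0.01 m/s and distance of crate_centre from where it was at the start of the episode below 0.02 m and angle between crate_centre's own z axis and vertical below 0.15 rad and value of joint carton_clamp_pawl below 0.15 rad and value of joint carton_clamp_bar below 0.015 m); the robot touches nothing.
It fails at once if the bottle crate is shifted more than 30 mm or tipped (distance of crate_centre from where it was at the start of the episode above 0.03 m or angle between crate_centre's own z axis and vertical above 0.25 rad).
It fails at once if the carton's clamp is unlocked (value of joint carton_clamp_pawl above 0.2 rad or value of joint carton_clamp_bar above 0.02 m).
It also fails if it takes over 42 s, if anything falls off the work surface, if the arm or the gripper's body presses on something with over 40 N, if the wrist force passes 120 N, or if a joint passes its speed limit or range.

## Working session

There is one attempt and no reset: what is moved stays moved. The work goes in short steps, Python scripts to look and compute and a tool call to move; the robot and the scene stay as the last step left them, time stands still between calls to the robot, and variables do not carry over. Pictures are saved under pics/ and viewed, at most 10 in all, crops included, and the job is handed in when it is done.

Besides the shell and the picture viewer there is one more tool, called after "Request:" as name(argument=value, ...), one argument or row to a line, values as JSON. servo_tool: Moves the arm, as the interface text tells. Its arguments: {"type":"object","properties":{"steps":{"type":"array","items":{"type":"array","items":{"type":"array","items":{"type":"number"}}}},"grip_force":{"type":"number"}},"required":["steps"]}

```bash
mkdir -p pics; python3 - <<'E'
from cell import *
import cv2
for n in("scene","top"):
    cv2.imwrite(f"pics/{n}0.png",cv2.cvtColor(capture(n),cv2.COLOR_RGB2BGR)); print(camera_model(n))
print(state())
E
```

```text
{'fx': 425.0811930729724, 'fy': 425.0811930729724, 'cx': 318.48620670669214, 'cy': 202.89137195421827, 'dist_coeffs': array([-0.03695211,  0.        ,  0.        ,  0.        ,  0.        ]), 'origin': array([ 0.77448515, -0.62333662,  0.96308724]), 'attitude': array([ 0.91651005,  0.28769685, -0.08157692, -0.26567847])}
{'fx': 499.7607350322377, 'fy': 499.7607350322377, 'cx': 322.09775065033404, 'cy': 200.18662103525782, 'dist_coeffs': array([-0.14515304,  0.        ,  0.        ,  0.        ,  0.        ]), 'origin': array([ 0.29174478, -0.16283144,  1.20674903]), 'attitude': array([ 0.7103636 , -0.69891361,  0.06049699, -0.05695115])}
{'time_s': 0.1, 'joint_positions': array([-1.30519006,  0.53709981, -0.00440978,  1.53874654,  0.00258319,
        1.0673107 , -0.07118209]), 'joint_vel': array([ 0.00024999, -0.00190063,  0.00107632, -0.00140295,  0.00072883,
       -0.00103817, -0.00035378]), 'tau': array([ 2.34057312e-03, -5.84565675e+01,  1.05161659e+00, -2.59777629e+01,
        1.26417016e-02,  4.58372713e-03, -2.31012265e-06]), 'tcp_pos': array([0.21158866, 0.61403737, 0.24950569]), 'ee_rot': array([ 1.65115148e-01,  9.86273989e-01, -7.76077519e-04, -7.14800404e-05]), 'force': array([ 0.71806149, -0.76696015, -0.29291654]), 'moment': array([ 0.00191774, -0.0217771 ,  0.04626767]), 'gripper_force': 0.0, 'gripper_width': 0.08555351231401787}
```

View pics/scene0.png

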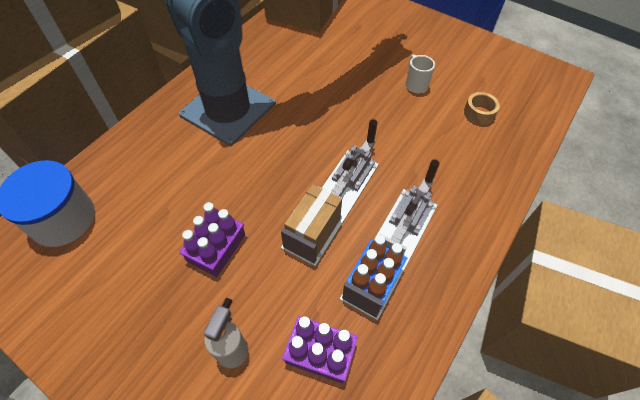

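View pics/top0.png

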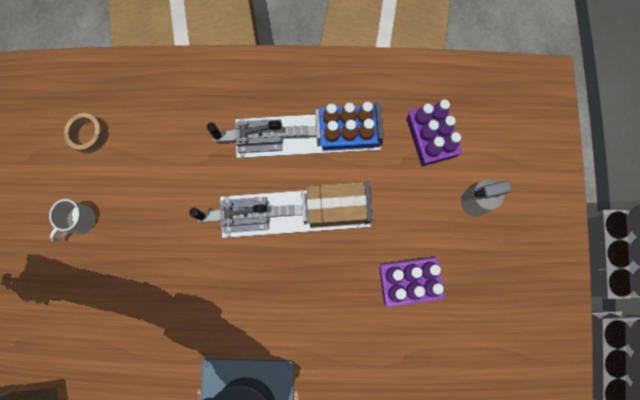

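The scene shows two clamps. The blue crate with amber bottles is in the far one (scene 375,272; top 350,127). Look-alikes: the carton clamp (top 338,203; disc 260,209; post 197,214) and the purple crates (top 434,132 and 412,282). My target is the far clamp, with its disc near top (274,126) and its post near (213,130). I'll check both in a close crop.

```bash
python3 - <<'E'
import cv2,numpy as np
a=cv2.imread("pics/scene0.png")[150:250,370:450]; b=cv2.imread("pics/top0.png")[100:170,200:330]
a=cv2.resize(a,None,fx=5,fy=5,interpolation=cv2.INTER_CUBIC); b=cv2.resize(b,None,fx=6,fy=6,interpolation=cv2.INTER_CUBIC)
cv2.imwrite("pics/a1.png",a);cv2.imwrite("pics/b1.png",b)
E
```

```text
(no output)
```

View pics/a1.png

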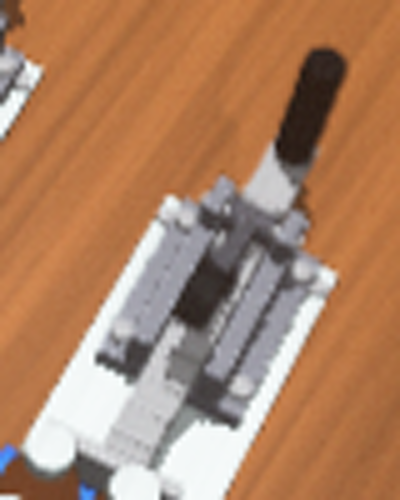

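View pics/b1.png

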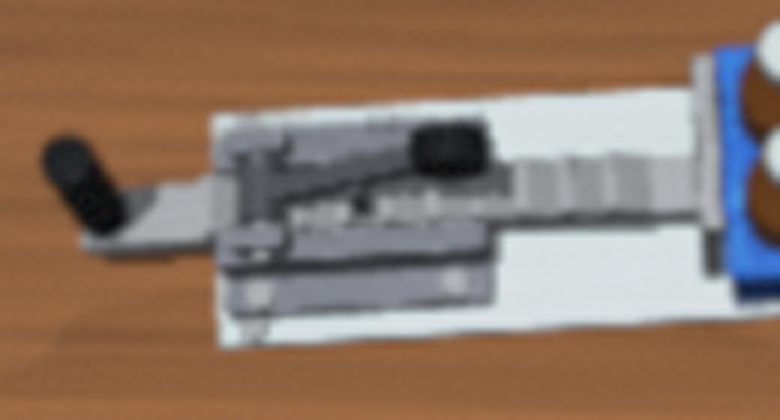

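The crops confirm the far clamp. In the top picture the disc is at about (274.8,125) and the post top at (211.3,125.8). In the scene picture the disc is at (410,208.4) and the post top at (435,162.5).

```bash
cat > h.py <<'E'
from cell import *
import cv2,numpy as np
from scipy.spatial.transform import Rotation as R
def ray(n,px):
    m=camera_model(n); K=np.array([[m['fx'],0,m['cx']],[0,m['fy'],m['cy']],[0,0,1]])
    u=cv2.undistortPoints(np.array([[px]],float),K,m['dist_coeffs'])[0,0]
    return m['origin'],R.from_quat(m['attitude']).apply([*u,1])
def at(n,px,z):
    o,d=ray(n,px); return (o+d*(z-o[2])/d[2]).round(4)
def pix(n,p):
    m=camera_model(n); K=np.array([[m['fx'],0,m['cx']],[0,m['fy'],m['cy']],[0,0,1]])
    c=R.from_quat(m['attitude']).inv().apply(np.array(p)-m['origin'])
    return cv2.projectPoints(c[None],np.zeros(3),np.zeros(3),K,m['dist_coeffs'])[0][0,0].round(1)
E
python3 - <<'E'
from h import *
print("disc",at("top",(274.8,125),.09),at("scene",(410,208.4),.09))
print("post",at("top",(211.3,125.8),.111),at("scene",(435,162.5),.111))
T=lambda x,y:(200+x/6,100+y/6)
for p in[(212,115),(220,345),(690,90)]:print("plate",at("top",T(*p),.006))
for p in[(259,160),(262,215)]:print("piv",at("top",T(*p),.055))
print(R.from_quat(state()['ee_rot']).as_matrix().round(3))
E
```

```text
disc [ 0.6553 -0.0538  0.09  ] [ 0.6525 -0.0553  0.09  ]
post [0.645  0.0908 0.111 ] [0.6427 0.0885 0.111 ]
plate [0.6969 0.0549 0.006 ]
plate [0.5972 0.0465 0.006 ]
plate [ 0.7106 -0.146   0.006 ]
piv [0.6616 0.026  0.055 ]
piv [0.6386 0.0236 0.055 ]
[[-0.945  0.326 -0.   ]
 [ 0.326  0.945 -0.002]
 [-0.    -0.002 -1.   ]]
```

Request:
servo_tool(
  steps=[
    [[0, 0, -3.35, 2.2, -3.35, 0, 0], [0, 0, -3.35, 2.2, -3.35, 0, 0], [0, 0, -3.35, 2.2, -3.35, 0, 0], [0, 0, -3.35, 2.2, -3.35, 0, 0], [0, 0, -3.35, 2.2, -3.35, 0, 0], [0, 0, -3.35, 2.2, -3.35, 0, 0], [0, 0, -3.35, 2.2, -3.35, 0, 0], [0, 0, -3.35, 2.2, -3.35, 0, 0], [0, 0, -3.35, 2.2, -3.35, 0, 0], [0, 0, -3.35, 2.2, -3.35, 0, 0]],
  ],
  grip_force=40,
)

```text
time_s: 0.93
tcp_pos: [0.4322, 0.2776, 0.2502]
ee_rot: [0.444, 0.896, -0.0, -0.0]
force: [1.0, 0.8, 0.2]
gripper_width: 0.0425
gripper_force: 0.0
```

Request:
servo_tool(
  steps=[
    [[0, 0, -3.35, 2.2, -3.35, 0, 0], [0, 0, -3.35, 2.2, -3.35, 0, 0], [0, 0, -3.35, 2.2, -3.35, 0, 0], [0, 0, -3.35, 2.2, -3.35, 0, 0], [0, 0, -3.35, 2.2, -3.35, 0, 0], [0, 0, -3.35, 2.2, -3.35, 0, 0], [0, 0, -3.35, 2.2, -3.35, 0, 0], [0, 0, -3.35, 2.2, -3.35, 0, 0], [0, 0, -3.35, 2.2, -3.35, 0, 0], [0, 0, 0, 0, 0, 0, 0]],
  ],
)

```text
time_s: 1.77
tcp_pos: [0.632, -0.0317, 0.2503]
ee_rot: [0.665, 0.747, -0.002, 0.003]
force: [-0.7, -0.8, 1.2]
gripper_width: 0.0427
gripper_force: 0.0
```

Request:
servo_tool(
  steps=[
    [[0, 0, -2.6, 2.2, -2.25, -1.0, 0], [0, 0, 0, 0, 0, -3, 0], [0, 0, 0, 0, 0, -3, 0], [0, 0, 0, 0, 0, -2, 0], [0, 0, 0, 0, 0, 0, 0], [0, 0, 0, 0, 0, 0, 0]],
  ],
)

```text
time_s: 2.27
tcp_pos: [0.6509, -0.0443, 0.1594]
ee_rot: [0.677, 0.736, -0.001, -0.001]
force: [0.8, 0.5, 1.1]
gripper_width: 0.0425
gripper_force: 0.0
```

```bash
python3 - <<'E'
from h import *
s=state();print(s['tcp_pos'],s['ee_rot'])
a=capture("scene")[:,:,::-1];b=capture("top")[:,:,::-1]
print(pix("scene",(.653,-.0545,.09)),pix("top",(.653,-.0545,.09)),pix("top",s['tcp_pos']))
a=cv2.resize(a[120:270,330:480],(600,600),interpolation=cv2.INTER_CUBIC)
cv2.imwrite("pics/c.png",a)
E
```

```text
[ 0.65091141 -0.04433021  0.15941895] [ 0.67721455  0.73578443 -0.00094467 -0.00091698]
[410.4 208.3] [275.1 125.9] [267.7 117. ]
```

View pics/c.png

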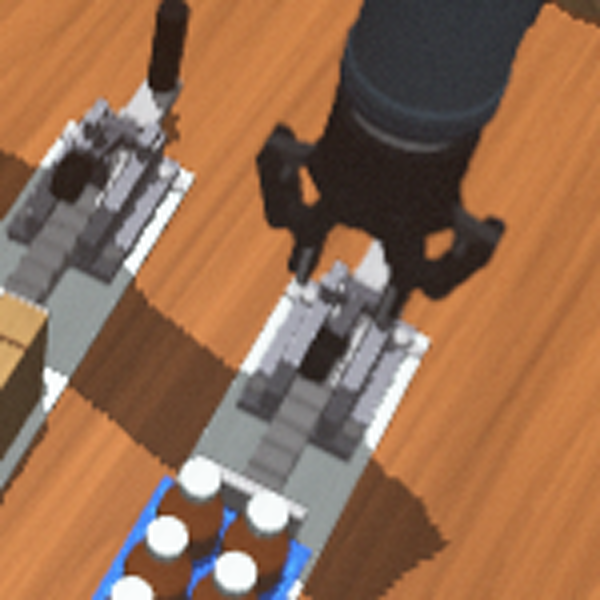

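The open fingers stand above the disc (crop 322,350), about 10 mm short in y. I'll correct that and descend.

Request:
servo_tool(
  steps=[
    [[0, 0, -0.8, 0.25, -1.0, 0, 0], [0, 0, 0, 0, 0, -2, 0], [0, 0, 0, 0, 0, -2, 0], [0, 0, 0, 0, 0, -1.5, 0], [0, 0, 0, 0, 0, -1.4, 0], [0, 0, 0, 0, 0, 0, 0], [0, 0, 0, 0, 0, 0, 0]],
  ],
)

```text
time_s: 2.95
tcp_pos: [0.6542, -0.0546, 0.0912]
ee_rot: [0.682, 0.731, -0.0, -0.0]
force: [-0.2, -0.3, 0.3]
gripper_width: 0.0428
gripper_force: 0.0
```

Request:
servo_tool(
  steps=[
    [[0, 0, 0, 0, 0, 0, 0.6], [0, 0, 0, 0, 0, 0, 1], [0, 0, 0, 0, 0, 0, 1], [0, 0, 0, 0, 0, 0, 1], [0, 0, 0, 0, 0, 0, 1]],
  ],
)

```text
time_s: 3.37
tcp_pos: [0.6537, -0.0548, 0.0926]
ee_rot: [0.682, 0.731, -0.0, -0.0]
force: [-4.7, -0.5, 6.6]
gripper_width: 0.0159
gripper_force: 42.3
```

Request:
servo_tool(
  steps=[
    [[0, 0, 0, -0.03, 0.44, 0.78, 1], [0, 0, 0, -0.04, 0.51, 0.73, 1], [0, 0, 0, -0.04, 0.59, 0.68, 1], [0, 0, 0, -0.05, 0.65, 0.61, 1], [0, 0, 0, -0.05, 0.71, 0.55, 1], [0, 0, 0, -0.05, 0.75, 0.47, 1], [0, 0, 0, -0.06, 0.81, 0.39, 1], [0, 0, 0, -0.06, 0.84, 0.32, 1], [0, 0, 0, 0, 0, 0, 1], [0, 0, 0, 0, 0, 0, 1]],
  ],
)

```text
time_s: 4.2
tcp_pos: [0.6496, 0.0004, 0.1373]
ee_rot: [0.682, 0.731, -0.0, -0.001]
force: [-6.8, -0.8, -1.0]
gripper_width: 0.0153
gripper_force: 40.2
```

Request:
servo_tool(
  steps=[
    [[0, 0, 0, 0, 0, 0, 1], [0, 0, 0, 0, 0, 0, 0], [0, 0, 0, 0, 0, 0, 0], [0, 0, 0, 0, 0, 0, 0], [0, 0, 0, 0, 0, 1.5, 0], [0, 0, 0, 0, 0, 3, 0], [0, 0, 0, 0, 0, 3, 0], [0, 0, 0, 0, 0, 1, 0], [0, 0, 0, 0, 0, 0, 0]],
  ],
)

```text
time_s: 4.95
tcp_pos: [0.6532, -0.0012, 0.2258]
ee_rot: [0.682, 0.731, 0.003, 0.003]
force: [-0.1, -1.0, 0.3]
gripper_width: 0.0429
gripper_force: 0.0
```

```bash
python3 - <<'E'
from h import *
s=state();print(s['tcp_pos'],s['ee_rot'],s['force'])
a=capture("scene")[:,:,::-1]
a=cv2.resize(a[120:270,330:480],(600,600),interpolation=cv2.INTER_CUBIC)
cv2.imwrite("pics/d.png",a)
E
```

```text
[ 0.65323354 -0.00115544  0.22576282] [0.6823435  0.73102063 0.00311037 0.00255085] [-0.08225672 -1.00430165  0.25080275]
```

View pics/d.png

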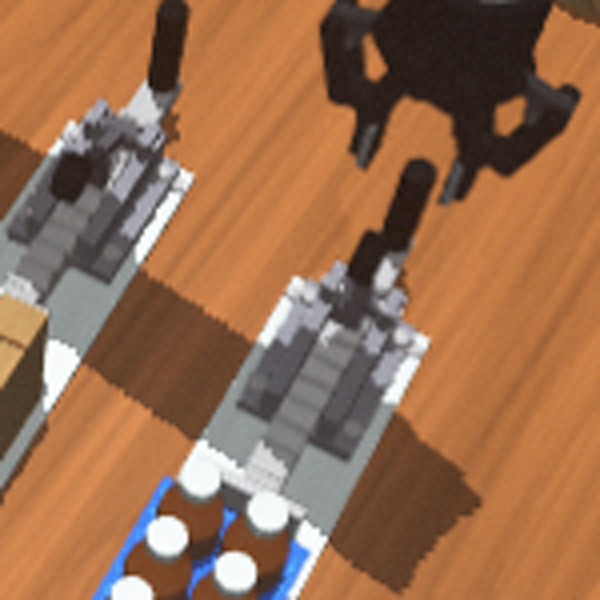

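The pawl is up (disc at crop 365,258) and stays there. The crate hasn't moved. Next I'll go to the post at (0.644, 0.090).

Request:
servo_tool(
  steps=[
    [[0, 0, 0, -0.3, 3.0, 0, 0], [0, 0, 0, -0.3, 3.0, 0, 0], [0, 0, 0, -0.3, 3.0, 0, 0], [0, 0, 0, 0, 0, 0, 0], [0, 0, 0, 0, 0, -3, 0], [0, 0, 0, 0, 0, -3, 0], [0, 0, 0, 0, 0, -1.5, 0], [0, 0, 0, 0, 0, 0, 0]],
  ],
)

```text
time_s: 5.67
tcp_pos: [0.6378, 0.0886, 0.1412]
ee_rot: [0.682, 0.731, -0.004, -0.003]
force: [-1.0, 0.7, -0.3]
gripper_width: 0.0424
gripper_force: 0.0
```

Request:
servo_tool(
  steps=[
    [[0, 0, 0, 0, 0, 0, 0], [0, 0, 0, 0, 0, 0, 0]],
  ],
)

```text
time_s: 5.83
tcp_pos: [0.642, 0.0884, 0.1472]
ee_rot: [0.682, 0.731, 0.0, 0.0]
force: [0.9, 0.5, -0.1]
gripper_width: 0.0428
gripper_force: 0.0
```

Request:
servo_tool(
  steps=[
    [[0, 0, 0, 0.2, 0.1, -1, 0], [0, 0, 0, 0, 0, -1.5, 0], [0, 0, 0, 0, 0, -1.5, 0], [0, 0, 0, 0, 0, -1.5, 0], [0, 0, 0, 0, 0, 0, 0], [0, 0, 0, 0, 0, 0, 0], [0, 0, 0, 0, 0, 0, 1], [0, 0, 0, 0, 0, 0, 1], [0, 0, 0, 0, 0, 0, 1], [0, 0, 0, 0, 0, 0, 1]],
  ],
)

```text
time_s: 6.67
tcp_pos: [0.6428, 0.0894, 0.0928]
ee_rot: [0.682, 0.731, -0.0, -0.001]
force: [-4.1, -0.2, 5.8]
gripper_width: 0.0212
gripper_force: 39.1
```

Request:
servo_tool(
  steps=[
    [[0, 0, 0, -0.04, 0.5, 0, 1], [0, 0, 0, -0.07, 1, 0, 1], [0, 0, 0, -0.07, 1, 0, 1], [0, 0, 0, -0.07, 1, 0, 1], [0, 0, 0, -0.07, 1, 0, 1], [0, 0, 0, -0.07, 1, 0, 1], [0, 0, 0, -0.07, 1, 0, 1], [0, 0, 0, -0.07, 1, 0, 1], [0, 0, 0, -0.04, 0.5, 0, 1], [0, 0, 0, 0, 0, 0, 1]],
  ],
)

```text
time_s: 7.5
tcp_pos: [0.6366, 0.1713, 0.0927]
ee_rot: [0.682, 0.732, -0.0, -0.001]
force: [-6.3, 2.4, 5.6]
gripper_width: 0.021
gripper_force: 39.4
```

Request:
servo_tool(
  steps=[
    [[0, 0, 0, -0.02, 0.3, 0, 1], [0, 0, 0, 0, 0.2, 0, 1], [0, 0, 0, 0, 0, 0, 1], [0, 0, 0, 0, 0, 0, 1], [0, 0, 0, 0, 0, 0, 1]],
  ],
)

```text
time_s: 7.92
tcp_pos: [0.6365, 0.1732, 0.0927]
ee_rot: [0.683, 0.731, -0.001, -0.0]
force: [-6.7, -3.6, 7.1]
gripper_width: 0.0211
gripper_force: 39.5
```

The bar has moved 84 mm and is against its stop. Now I'll release and rise.

Request:
servo_tool(
  steps=[
    [[0, 0, 0, 0, 0, 0, 0], [0, 0, 0, 0, 0, 0, 0], [0, 0, 0, 0, 0, 0, 0], [0, 0, 0, 0, 0, 0, 0], [0, 0, 0, 0, 0, 2, 0], [0, 0, 0, 0, 0, 3, 0], [0, 0, 0, 0, 0, 3, 0], [0, 0, 0, 0, 0, 2, 0], [0, 0, 0, 0, 0, 0, 0], [0, 0, 0, 0, 0, 0, 0]],
  ],
)

```text
time_s: 8.75
tcp_pos: [0.6385, 0.1749, 0.193]
ee_rot: [0.682, 0.731, 0.001, 0.001]
force: [-0.8, -0.0, -0.6]
gripper_width: 0.0427
gripper_force: 0.0
```

```bash
python3 - <<'E'
from h import *
s=state();print(s['tcp_pos'],s['force'])
a=capture("scene")[:,:,::-1]
a=cv2.resize(a[100:320,270:490],(600,600),interpolation=cv2.INTER_CUBIC)
cv2.imwrite("pics/e.png",a)
E
```

```text
[0.63846464 0.1748982  0.19302299] [-0.84201852 -0.03949101 -0.55980065]
```

View pics/e.png

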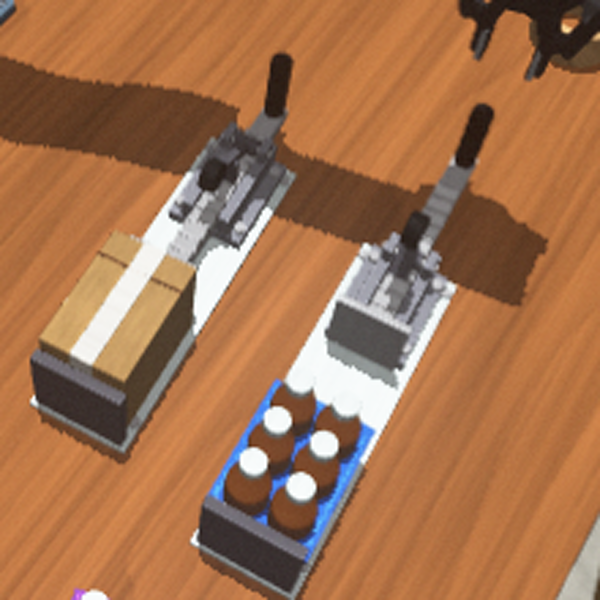

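The pusher plate (crop 368,335) is well off the crate, the pawl is still up (415,230), the crate stands in place and the carton clamp is untouched. The gripper is clear.

```bash
python3 -c "
from cell import *
print(close_job())"
```

```text
the job is handed in; nothing more can be done
None
```

The crate clamp is released: its pawl is up and stays up, and the bar is drawn back about 84 mm to its stop. The crate and the carton clamp look undisturbed, the gripper is clear, and the job is handed in, though no verdict came back.

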